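# Feed a vial carrier through the intake flap

## Task

Slide the vial carrier along the apron and push it in under the hanging flap until it is all the way over the sill and sits flat on the floor of the intake bay, then draw the fingers back out so that the flap swings shut behind it. Only push it: do not lift or tip it up, and leave the other things on the bench where they are.

Things in the scene. Friction and masses are not known exactly. Their poses are not given: they have to be found in the camera images.
- intake: fixed sample intake of an analyser. Origin on the bench (z 0) straight below the flap's hinge line, mid-doorway; x points into the machine along the feed lane, y left, z up. Doorway 90 mm wide between posts (front faces at x -12 mm). Lintel bar over it: x -12 to -2 mm, 86 to 96 mm above the bench; clear roof behind it. Machine beside and behind the bay from x +14 mm, up to 105 mm tall, 360 mm wide
- apron (a point): centre of the apron's top: flat level metal plate in front of the flap, 210 mm along the lane, 240 mm wide, no side rails, 18 mm above the bench; axes as the intake. It runs on under the flap and ends 4 mm behind the hinge line in a sill, a 14 mm step down to the bay floor
- bay (a point): centre of the bay floor inside the machine, under the clear roof: 105 mm long from the sill to a fixed back stop, 90 mm wide between walls, 4 mm above the bench; axes as the intake
- flap_hinge (a point): middle of the flap's hinge line, 82 mm above the bench (64 mm above the apron); axes as the intake
- flap (a joint): flap angle in rad: 0 hanging shut, growing as its lower edge swings into the machine (stop at 1.35); it cannot swing outwards. Light metal plate with a dark lower lip (70 g, 84 mm wide, 3 mm thick), lower edge 46 mm below the hinge, 18 mm above the apron. Falls shut by its own weight when nothing holds it up; clears a carrier lying on the bay floor
- carrier: loose grey vial carrier: open-topped block with 15 small black caps below its rim, 84 mm long (its x), 56 mm wide (its y), 28 mm tall, about 0.25 kg. Origin in the centre of its underside. Starts standing on the apron in front of the flap, off to one side and slightly turned; either end may go in first
- wash_bottle: bystander: white wash bottle with a bent spout, 64 mm across, 160 mm tall; origin in the centre of its underside
- jar: bystander: small lidded jar, 48 mm across, 62 mm tall; origin in the centre of its underside
- vial: bystander: single capped bottle, 22 mm across, 45 mm tall; origin in the centre of its underside
- tape: bystander: roll of tape lying flat, 90 mm across, 18 mm thick; origin in the centre of its underside
- spare_tray: bystander: open divided tray, 110 x 80 x 35 mm; origin in the centre of its underside
- pen_cup: bystander: square black pen holder 80 x 80 mm, pens up to 155 mm high; origin in the centre of its underside
- tip_box: bystander: clear plastic box 120 x 85 x 60 mm; origin in the centre of its underside

How it is judged:
By the outcome, as a careful person would: the job done as asked, in the order asked, and still so for the second after the job is handed in, with the robot touching nothing.
It also fails if it takes over 51 s, if anything falls off the work surface, if the arm or the gripper's body presses on something with over 40 N, if the wrist force passes 120 N, or if a joint passes its speed limit or range.

## Robot

A 6-joint arm with a two-finger parallel gripper is mounted at the origin on the work surface. World frame = base frame: x ahead of the robot, y to its left, z up, the work surface at z = 0. Lengths are in mm, angles in rad, forces in N, time in s.
With the tool pointing down it reaches from about 350 to 775 mm from the base axis. Payload 7.3 kg.
Tool frame: the origin (TCP) lies midway between the tips of the shut fingers; the grasp point (between the pads) lies 19 mm behind it; z points along the fingers, y is the direction in which the jaws open and shut (so a half turn about z gives the same grasp; the last joint's range is limited). The gripper opens to 92 mm and grips with 3 to 60 N. Pads are 19 mm wide; open, the fingers measure 130 mm over their backs; the gripper's body (75 mm by 190 mm) begins 47 mm behind the grasp point.
Start: joints at [-1.328, 0.342, 1.524, -0, 1.275, -0.146], TCP at [199.039, -485.827, 226.741] pointing down, gripper open.
Joint ranges: [-2.53, 2.53], [-0.77, 2.02], [0.04, 2.7], [-1, 4.14], [0.28, 2.66], [-3.11, 3.11]. Speed limits (rad/s): [2.57, 2.57, 3.14, 3.14, 3.14, 3.14].

## Interface

Orientations are given as [roll, pitch, yaw] about the fixed x, y, z axes, in that order (R = Rz(yaw) Ry(pitch) Rx(roll)).
In Python, from plant import sensors, imaging, ticket gives the robot as it stands. The module is installed in compiled form; this text tells all that it offers.
- The arm moves only by the tool arm_command, never from a script. Its argument "increments" is one flat list of numbers, 5 for each row, row after row: the closure, from 0 (fully open) to 1 (shut), then the shift along the tool's x, y, z in mm, then the turn about the tool's z in degrees. In form: [hand, dx, dy, dz, spin, hand, dx, dy, dz, spin, ...]. A call has 1 to 20 rows; each row is the pose to reach, as a shift and turn from the pose commanded when the call began, along the tool's axes at that moment; what a row does not reach only later rows make up. A row lasts 1/8 s, in which the tool goes at most 62.5 mm and 10.7 degrees, less where a joint would pass 70% of its speed; a pose out of reach is approached as far as the arm can. A call with a gripper value outside its range is refused whole. The fingers move at their own pace and stop on an object; the grip force is fixed at half the most. Time passes only in rows, so rows that repeat a pose let the fingers close. It gives the time, the measured TCP pose, the force and the opening at its end, in the units of the state.
- sensors.get_obs(): the state, without advancing time (a new reading comes with each control period).
- imaging.capture(name): name is "scene" or "top"; returns the picture (420x560x3 uint8, blue, green, red); there is no depth.
- imaging.calibration(name): a dict with "fx", "fy", "cx", "cy" (pixels), "world_to_cam" (4x4, takes a point from world to camera coordinates). Camera axes: x right, y down, z forward; pixel columns grow to the right and rows downward; lengths in mm; the calibration is good to about 2 mm. A picture is of the moment at which its call begins. calibration takes no time and is no camera call.
- ticket.close_job(): hands the job in, once; it reports no verdict.
The state is a dict: "time": time; "joint_positions": joint angles; "dq": joint speeds; "tau": joint torques, N m; "tool_pos": TCP position; "tcp_rot": TCP orientation; "contact_force": force on the tool from outside, world axes, zero at the start; "moment": the same for the moment, N m; "grip_width": finger opening in mm.
Only numpy, scipy, OpenCV 4.12 (cv2) and the standard library are available. Lean on these libraries where they do the work, as an engineer would, in place of code of your own. Each camera call takes 0.05 s, during which the arm holds its last target. There are 200 camera calls.

## Working session

There is one attempt and no reset: what is moved stays moved. The work goes in short steps, Python scripts to look and compute and a tool call to move; the robot and the scene stay as the last step left them, time stands still between calls to the robot, and variables do not carry over. Pictures are saved under pics/ and viewed, about 8 in all and at most 12, crops included, and the job is handed in when it is done.

Besides the shell and the picture viewer there is one more tool, called after "Emit:" by a JSON object that holds its "method" and its "body", one argument or row to a line. arm_command: Moves the arm, as the interface text tells. Its arguments: {"type":"object","properties":{"increments":{"type":"array","items":{"type":"number"}}},"required":["increments"]}

```bash
mkdir -p pics; python3 - <<'E'
from plant import sensors, imaging
import cv2
for n in("scene","top"):
    cv2.imwrite(f"pics/{n}0.png",imaging.capture(n)); c=imaging.calibration(n); print(n,c)
print(sensors.get_obs())
E
```

```text
scene {'fx': 383.9212170733346, 'fy': 383.9212170733346, 'cx': 271.42093825816136, 'cy': 213.21640647977063, 'world_to_cam': array([[-4.97988263e-01,  8.67180929e-01,  2.21976421e-03,
         3.26978191e+02],
       [ 6.76032411e-01,  3.89819760e-01, -6.25316507e-01,
        -3.33662392e+02],
       [-5.43127857e-01, -3.09899648e-01, -7.80368079e-01,
         1.22614196e+03],
       [ 0.00000000e+00,  0.00000000e+00,  0.00000000e+00,
         1.00000000e+00]])}
top {'fx': 386.2037792861449, 'fy': 386.2037792861449, 'cx': 276.17287815662473, 'cy': 207.63854331315255, 'world_to_cam': array([[ 1.85796257e-02, -9.99820201e-01,  3.78995420e-03,
        -4.16533421e+01],
       [-9.80410613e-01, -1.89620908e-02, -1.96049658e-01,
         5.73269354e+02],
       [ 1.96086273e-01, -7.31820751e-05, -9.80586645e-01,
         8.42345251e+02],
       [ 0.00000000e+00,  0.00000000e+00,  0.00000000e+00,
         1.00000000e+00]])}
{'time': 0.1, 'joint_positions': array([-1.32796960e+00,  3.42676566e-01,  1.52491367e+00,  3.14753359e-06,
        1.27542824e+00, -1.46013859e-01]), 'dq': array([-9.78456877e-04, -2.07724768e-03, -3.27723439e-03, -1.06831334e-03,
        4.75445174e-04, -3.25432344e-05]), 'tau': array([ 1.78447652e-03, -4.32004666e+01, -2.44694030e+01,  7.18727033e-02,
        5.26194123e-02, -3.63752940e-05]), 'tool_pos': array([ 198.96100955, -485.44080455,  226.10499617]), 'tcp_rot': array([-3.14018244e+00, -2.10428715e-04,  3.88839517e-01]), 'contact_force': array([ 0.15754657, -0.06052511,  0.20891317]), 'moment': array([-0.01048144, -0.03617415,  0.06769919]), 'grip_width': 91.77928400964441}
```

View pics/scene0.png

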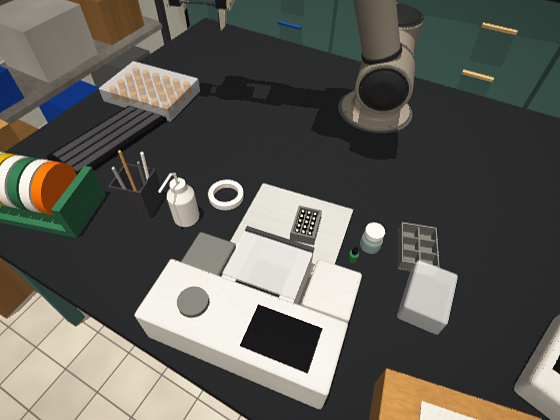

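View pics/top0.png

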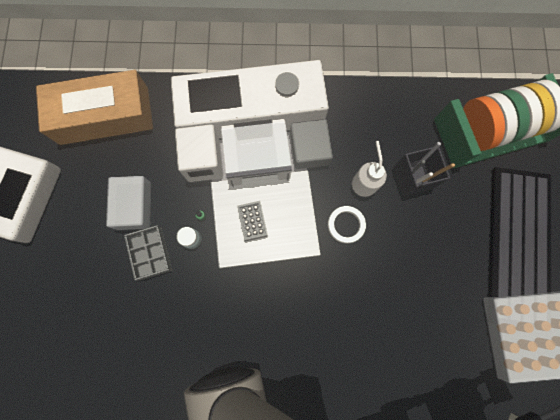

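The scene view shows the flap and clear roof at about (270,255) and the carrier at (306,223). The top view shows the apron with near corners at about (219,266) and (320,254), the carrier at (252,221) and the doorway at about (260,180). I'll zoom in to measure these.

```bash
python3 - <<'E'
import cv2
a=cv2.imread("pics/top0.png")[110:280,165:335]
b=cv2.imread("pics/scene0.png")[170:310,205:375]
cv2.imwrite("pics/z1.png",cv2.resize(a,None,fx=3.5,fy=3.5,interpolation=cv2.INTER_CUBIC))
cv2.imwrite("pics/z2.png",cv2.resize(b,None,fx=4,fy=4,interpolation=cv2.INTER_CUBIC))
E
```

```text
(no output)
```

View pics/z1.png

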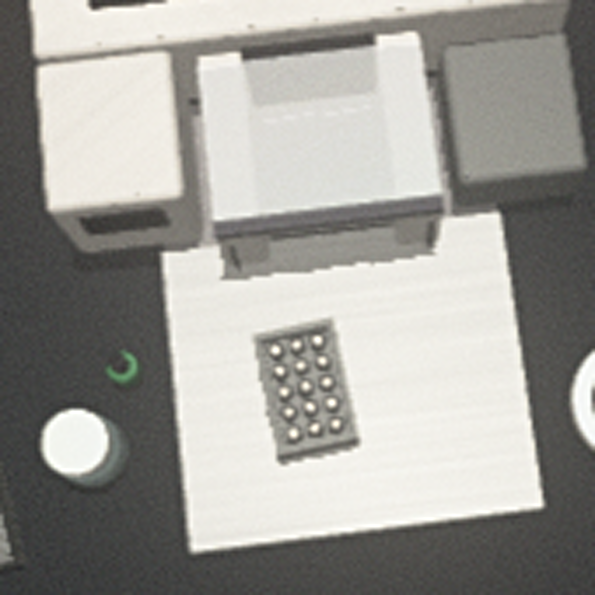

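View pics/z2.png

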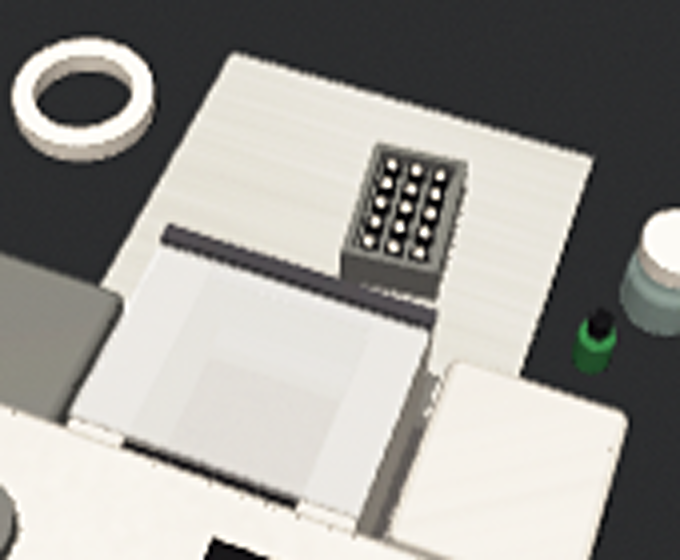

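z1 shows the apron's near corners at (190,552) and (544,507). The carrier rim corners are at (254,334), (331,319), (358,442) and (279,460), and the lintel is the dark strip from (215,222) to (443,195). z2 shows the lintel strip from (165,232) to (435,322) and the apron's near corners at (233,52) and (593,157).

```bash
cat > h.py <<'E'
import numpy as np
from plant import imaging
def ray(n,uv,z):
    c=imaging.calibration(n);M=c["world_to_cam"];R,t=M[:3,:3],M[:3,3]
    d=R.T@np.array([(uv[0]-c["cx"])/c["fx"],(uv[1]-c["cy"])/c["fy"],1]);o=-R.T@t
    return (o+d*(z-o[2])/d[2])[:2]
def z1(p):return (165+(p[0]+.5)/3.5-.5,110+(p[1]+.5)/3.5-.5)
def z2(p):return (205+(p[0]+.5)/4-.5,170+(p[1]+.5)/4-.5)
def proj(n,P):
    c=imaging.calibration(n);M=c["world_to_cam"];q=M[:3,:3]@np.asarray(P,float)+M[:3,3]
    return np.array([c["fx"]*q[0]/q[2]+c["cx"],c["fy"]*q[1]/q[2]+c["cy"]])
E
python3 - <<'E'
from h import *
np.set_printoptions(precision=1,suppress=True)
T=lambda p,z:ray("top",z1(p),z); S=lambda p,z:ray("scene",z2(p),z)
for nm,f,ps,z in [("apronT",T,[(190,552),(544,507),(500,213),(163,253)],18),("apronS",S,[(593,157),(233,52)],18),
 ("carT",T,[(254,334),(331,319),(358,442),(279,460)],46),("carS",S,[(342,248),(440,270),(467,160),(378,143)],46),
 ("carSbot",S,[(342,280),(436,297)],18),
 ("lintT_front_top",T,[(215,222),(443,195)],96),("lintS_front_top",S,[(434,314),(172,225)],96)]:
    q=np.array([f(p,z) for p in ps]);d=np.diff(q,axis=0)
    print(nm,q.tolist() and q.ravel(),"len",np.hypot(*d.T),"ang",np.degrees(np.arctan2(d[:,1],d[:,0])),"mean",q.mean(0))
E
```

```text
apronT [ 435.6  101.4  470.3 -137.1  677.1 -106.7  643.2  130.3] len [241.  209.  239.4] ang [-81.7   8.4  98.1] mean [556.5  -3. ]
apronS [ 434.7  103.5  469.3 -133.2] len [239.2] ang [-81.7] mean [452.  -14.9]
carT [580.5  61.2 591.9   9.6 508.7 -10.6 495.7  41.4] len [52.8 85.6 53.6] ang [ -77.6 -166.4  104. ] mean [544.2  25.4]
carS [591.2  11.  577.3  65.5 497.8  44.6 512.4  -6.8] len [56.3 82.1 53.5] ang [ 104.3 -165.3  -74.2] mean [544.7  28.6]
carSbot [592.8  13.1 576.4  65.3] len [54.7] ang [107.5] mean [584.6  39.2]
lintT_front_top [643.7  84.1 664.9 -63.2] len [148.8] ang [-81.8] mean [654.3  10.5]
lintS_front_top [637.3  86.2 655.9 -58.8] len [146.1] ang [-82.7] mean [646.6  13.7]
```

```bash
cat >> h.py <<'E'
A=np.radians(8.3); e=np.array([np.cos(A),np.sin(A)]); n=np.array([-e[1],e[0]]); O=np.array([656.2,12.8])
def lane(p): d=np.asarray(p)[:2]-O; return np.array([d@e,d@n])
def world(l): return O+l[0]*e+l[1]*n
def inc(l,z,yawdeg):
    from plant import sensors
    s=sensors.get_obs();p=s["tool_pos"];y=s["tcp_rot"][2]
    d=world(l)-p[:2]; c,sn=np.cos(y),np.sin(y)
    print("lane now",lane(p).round(1),"z",p[2].round(1),"yaw",np.degrees(y).round(2),"t",s["time"],
     "| dx %.1f dy %.1f dz %.1f spin %.1f"%(d@[c,sn],d@[sn,-c],p[2]-z,(np.degrees(y)-yawdeg+180)%360-180))
E
python3 - <<'E'
from h import *
for p in [(544.2,25.4),(544.7,28.6)]: print(lane(p))
inc((-114,85),150,98.3); inc((-114,85),34,98.3)
E
```

```text
[-109.00800024   28.63591945]
[-108.05129751   31.73022388]
lane now [-524.4 -427. ] z 226.1 yaw 22.28 t 0.1 | dx 521.9 dy -397.7 dz 76.1 spin -76.0
lane now [-524.4 -427. ] z 226.1 yaw 22.28 t 0.1 | dx 521.9 dy -397.7 dz 192.1 spin -76.0
```

Emit:
{"method": "arm_command", "body": {
  "increments": [0.565, 522, -398, 0, -76, 0.565, 522, -398, 0, -76, 0.565, 522, -398, 0, -76, 0.565, 522, -398, 0, -76, 0.565, 522, -398, 0, -76, 0.565, 522, -398, 0, -76, 0.565, 522, -398, 0, -76, 0.565, 522, -398, 0, -76, 0.565, 522, -398, 0, -76, 0.565, 522, -398, 0, -76, 0.565, 522, -398, 0, -76, 0.565, 522, -398, 0, -76, 0.565, 522, -398, 76, -76, 0.565, 522, -398, 76, -76, 0.565, 522, -398, 76, -76, 0.565, 522, -398, 76, -76]
}}

```text
time: 2.1
tool_pos: [532.4, 79.9, 152.7]
tcp_rot: [3.138, 0.001, 1.715]
contact_force: [-0.3, 0.0, -0.0]
grip_width: 39.9
```

```bash
python3 - <<'E'
from h import *
inc((-114,85),34,98.3)
E
```

```text
lane now [-112.9   84.3] z 152.7 yaw 98.24 t 2.1 | dx 0.7 dy -1.1 dz 118.7 spin -0.1
```

Emit:
{"method": "arm_command", "body": {
  "increments": [0.565, 0, -1, 50, 0, 0.565, 0, -1, 90, 0, 0.565, 0, -1, 112, 0, 0.565, 0, -1, 118, 0, 0.565, 0, -1, 118, 0, 0.565, -6, -1, 118, 0, 0.565, -12, -1, 118, 0, 0.565, -17, -1, 118, 0, 0.565, -22, -1, 118, 0, 0.565, -27, -1, 118, 0, 0.565, -32, -1, 118, 0, 0.565, -37, -1, 118, 0, 0.565, -42, -1, 118, 0, 0.565, -47, -1, 118, 0, 0.565, -47, -1, 118, 0]
}}

```text
time: 3.98
tool_pos: [537.0, 33.1, 32.6]
tcp_rot: [-3.141, 0.0, 1.715]
contact_force: [-0.3, -0.9, -0.5]
grip_width: 40.2
```

Emit:
{"method": "arm_command", "body": {
  "increments": [0.565, 8, 0, 0, 0, 0.565, 20, 0, 0, 0, 0.565, 25, 0, -40, 0, 0.565, 25, -30, -90, 10, 0.565, 25, -80, -100, 20, 0.565, 25, -110, -100, 30]
}}

```text
time: 4.72
tool_pos: [422.8, 43.3, 133.7]
tcp_rot: [3.14, -0.0, 1.187]
contact_force: [0.2, -0.8, 0.6]
grip_width: 39.8
```

```bash
python3 - <<'E'
from h import *
import cv2
inc((-114,37.5),34,98.3)
a=imaging.capture("top");cv2.imwrite("pics/top1.png",a)
b=imaging.capture("scene");cv2.imwrite("pics/scene1.png",b)
z=lambda im,r,c,f:cv2.resize(im[r:r+150,c:c+100*0+130],None,fx=3,fy=3,interpolation=cv2.INTER_CUBIC)
cv2.imwrite("pics/z3.png",np.hstack([z(a,130,190,3),z(b,165,230,3)]))
E
```

```text
lane now [-226.5   63.9] z 133.7 yaw 68.01 t 4.725 | dx 34.0 dy 110.5 dz 99.7 spin -30.3
```

View pics/z3.png

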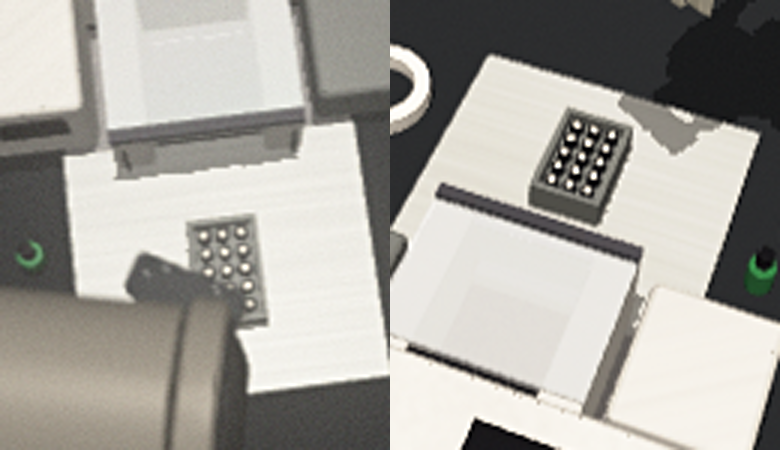

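The carrier has moved right and now looks square. In the right panel its rim corners are at (531,187), (602,207), (632,124) and (570,108). In the left panel they are at (187,222), (254,213) and (268,323).

```bash
python3 - <<'E'
from h import *
np.set_printoptions(precision=1,suppress=True)
S=lambda p:ray("scene",(230+(p[0]-390+.5)/3-.5,165+(p[1]+.5)/3-.5),46)
T=lambda p:ray("top",(190+(p[0]+.5)/3-.5,130+(p[1]+.5)/3-.5),46)
for f,ps in((S,[(531,187),(602,207),(632,124),(570,108)]),(T,[(187,222),(254,213),(268,323)])):
    q=np.array([lane(f(p)) for p in ps]);d=np.diff(q,axis=0);print(q.tolist(),np.hypot(*d.T),np.degrees(np.arctan2(d[:,1],d[:,0])),q.mean(0),(q[0]+q[2])/2)
inc((-175,0),110,8.3)
E
```

```text
[[-65.51049712254384, -25.314518179546884], [-67.72833364001953, 30.796234386316264], [-153.10302267752937, 26.71973526392869], [-150.6524050671368, -24.627810182146362]] [56.2 85.5 51.4] [  92.3 -177.3  -87.3] [-109.2    1.9] [-109.3    0.7]
[[-68.89887593642514, 23.85736319216808], [-68.30395846921438, -29.365150349160366], [-156.08511494291247, -29.221778579337556]] [53.2 87.8] [-89.4 179.9] [-97.8 -11.6] [-112.5   -2.7]
lane now [-227.8   64.1] z 133.0 yaw 68.18 t 4.825 | dx -29.0 dy 77.8 dz 23.0 spin 59.9
```

Emit:
{"method": "arm_command", "body": {
  "increments": [0.84, -29, 78, -20, 10, 0.84, -29, 78, -20, 20, 0.84, -29, 78, -20, 30, 0.84, -29, 78, -20, 40, 0.84, -29, 78, -20, 50, 0.84, -29, 78, -20, 60, 0.84, -29, 78, -20, 60, 0.84, -29, 78, -20, 60]
}}

```text
time: 5.82
tool_pos: [486.7, -12.9, 152.6]
tcp_rot: [3.142, -0.0, 0.149]
contact_force: [-0.2, 0.2, 0.3]
grip_width: 14.6
```

```bash
python3 -c "
from h import *
inc((-130,0),150,8.3)"
```

```text
lane now [-171.5   -0.9] z 152.6 yaw 8.55 t 5.825 | dx 41.5 dy -0.8 dz 2.6 spin 0.3
```

Test the fast stroke in free air, one row at a time.

Emit:
{"method": "arm_command", "body": {
  "increments": [0.84, 62.5, 0, 0, 0, 0.84, 125, 0, 0, 0]
}}

```text
time: 6.08
tool_pos: [611.6, 5.1, 153.1]
tcp_rot: [3.141, -0.001, 0.148]
contact_force: [0.8, -0.8, 0.4]
grip_width: 14.4
```

Emit:
{"method": "arm_command", "body": {
  "increments": [0.84, 20, 0, 0, 0]
}}

```text
time: 6.2
tool_pos: [632.5, 8.3, 151.9]
tcp_rot: [3.141, -0.001, 0.149]
contact_force: [-0.7, 0.1, 0.1]
grip_width: 14.7
```

Emit:
{"method": "arm_command", "body": {
  "increments": [0.84, 0, 0, 0, 0]
}}

```text
time: 6.32
tool_pos: [630.5, 8.1, 151.7]
tcp_rot: [-3.142, 0.001, 0.148]
contact_force: [0.4, 0.0, -0.5]
grip_width: 14.7
```

Emit:
{"method": "arm_command", "body": {
  "increments": [0.84, 0, 0, 0, 0]
}}

```text
time: 6.45
tool_pos: [628.8, 7.7, 152.4]
tcp_rot: [-3.141, 0.001, 0.146]
contact_force: [-0.3, -0.2, 0.7]
grip_width: 14.4
```

Emit:
{"method": "arm_command", "body": {
  "increments": [0.84, -60, 0, 0, 0, 0.84, -125, 0, 0, 0, 0.84, -125, 0, 0, 0, 0.84, -125, 0, 0, 0]
}}

```text
time: 6.95
tool_pos: [506.3, -10.6, 153.9]
tcp_rot: [3.141, -0.003, 0.144]
contact_force: [-0.3, -0.4, -0.2]
grip_width: 14.2
```

Emit:
{"method": "arm_command", "body": {
  "increments": [0.84, 62.5, 0, 0, 0, 0.84, 125, 0, 0, 0]
}}

```text
time: 7.2
tool_pos: [632.7, 7.7, 153.8]
tcp_rot: [3.141, -0.003, 0.144]
contact_force: [1.1, -0.9, 0.6]
grip_width: 14.5
```

```bash
python3 -c "
from h import *
from plant import sensors
for i in range(5):
    s=sensors.get_obs();print(s['time'],lane(s['tool_pos']).round(1),s['tool_pos'][2].round(1),s['dq'][:3].round(2)); imaging.capture('top')
inc((-180,0),25,8.3)"
```

```text
7.2 [-24.   -1.6] 153.8 [ 0.23  0.88 -1.58]
7.25 [-16.6  -1.7] 152.0 [-0.02 -0.09  0.23]
7.3 [-20.6  -1.5] 151.3 [-0.02 -0.08  0.17]
7.35 [-23.7  -1.3] 151.3 [-0.01 -0.06  0.11]
7.4 [-25.6  -1.2] 151.6 [-0.01 -0.05  0.06]
lane now [-26.6  -1.1] z 152.1 yaw 8.31 t 7.45 | dx -153.4 dy -1.1 dz 127.1 spin 0.0
```

Emit:
{"method": "arm_command", "body": {
  "increments": [0.84, -60, -1, 0, 0, 0.84, -120, -1, 0, 0, 0.84, -156, -1, 0, 0, 0.84, -156, -1, 50, 0, 0.84, -156, -1, 100, 0, 0.84, -156, -1, 124, 0, 0.84, -156, -1, 127, 0, 0.84, -156, -1, 127, 0, 0.84, -156, -1, 127, 0]
}}

```text
time: 8.57
tool_pos: [476.1, -14.0, 27.1]
tcp_rot: [3.141, -0.003, 0.144]
contact_force: [-0.9, 0.1, -0.6]
grip_width: 14.6
```

```bash
python3 -c "
from h import *
from plant import sensors
inc((-161.5,0),25,8.3)
f=[]
for i in range(5): f.append(sensors.get_obs()['contact_force']@[*e,0]); imaging.capture('top')
print(np.mean(f),np.std(f)); inc((-161.5,0),25,8.3)"
```

```text
lane now [-182.1   -0.5] z 27.1 yaw 8.28 t 8.575 | dx 20.6 dy -0.5 dz 2.1 spin -0.0
-0.1755994792439414 0.39129371801904844
lane now [-182.7   -0.3] z 26.2 yaw 8.28 t 8.825 | dx 21.2 dy -0.3 dz 1.2 spin -0.0
```

Emit:
{"method": "arm_command", "body": {
  "increments": [0.84, 6, 0, 0, 0, 0.84, 12, 0, 0, 0, 0.84, 16, 0, 0, 0, 0.84, 20, 0, 0, 0, 0.84, 23, 0, 0, 0]
}}

```text
time: 9.45
tool_pos: [497.8, -10.4, 25.6]
tcp_rot: [-3.141, 0.001, 0.145]
contact_force: [-0.9, -1.1, 1.7]
grip_width: 14.8
```

Emit:
{"method": "arm_command", "body": {
  "increments": [0.84, 2, 0, 0, 0]
}}

```text
time: 9.57
tool_pos: [499.9, -10.2, 25.6]
tcp_rot: [-3.142, 0.001, 0.145]
contact_force: [-1.1, -0.3, 0.5]
grip_width: 14.6
```

Emit:
{"method": "arm_command", "body": {
  "increments": [0.84, 2, 0, 0, 0]
}}

```text
time: 9.7
tool_pos: [501.9, -9.9, 25.6]
tcp_rot: [-3.142, 0.0, 0.144]
contact_force: [-1.2, 0.4, -0.8]
grip_width: 14.6
```

Emit:
{"method": "arm_command", "body": {
  "increments": [0.84, 2, 0, 0, 0]
}}

```text
time: 9.82
tool_pos: [504.0, -9.6, 25.6]
tcp_rot: [3.142, 0.0, 0.144]
contact_force: [-0.9, 0.5, -1.0]
grip_width: 14.6
```

Emit:
{"method": "arm_command", "body": {
  "increments": [0.84, 2, 0, 0, 0]
}}

```text
time: 9.95
tool_pos: [506.0, -9.3, 25.7]
tcp_rot: [3.142, 0.0, 0.144]
contact_force: [-2.1, -0.8, -0.4]
grip_width: 14.5
```

Emit:
{"method": "arm_command", "body": {
  "increments": [0.84, 2, 0, 0, 0]
}}

```text
time: 10.07
tool_pos: [508.0, -9.0, 25.7]
tcp_rot: [3.142, -0.0, 0.144]
contact_force: [-0.5, 0.9, -0.4]
grip_width: 14.5
```

```bash
python3 -c "
from h import *
import cv2
inc((-150,0),41,8.3)
a=imaging.capture('top');b=imaging.capture('scene')
z=lambda im,r,c:cv2.resize(im[r:r+150,c:c+130],None,fx=3,fy=3,interpolation=cv2.INTER_CUBIC)
cv2.imwrite('pics/z4.png',np.hstack([z(a,130,190),z(b,165,230)]))"
```

```text
lane now [-149.8   -0.2] z 25.7 yaw 8.27 t 10.075 | dx -0.2 dy -0.2 dz -15.3 spin -0.0
```

View pics/z4.png

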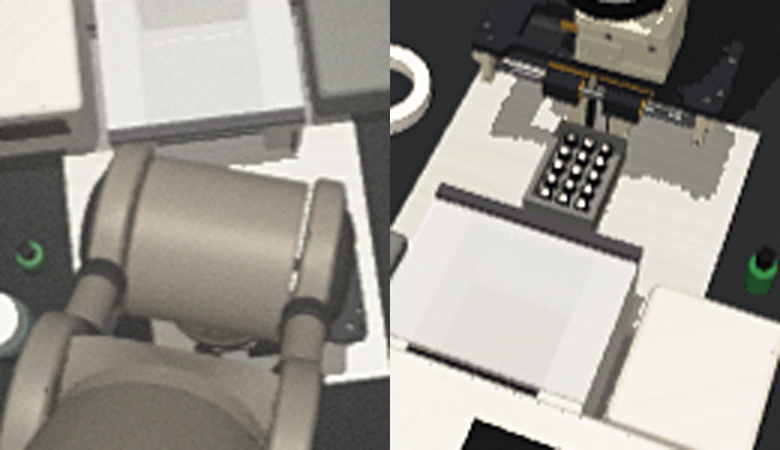

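The carrier is square and centred, with the fingers flush behind it. In the right panel the rim spans about (525,205) to (628,130). The vertical fingers can't pass under the lintel, so the last 20 mm or so needs a brisk push. The fingers will stop in front of the lintel, with the gripper body above 105 mm. First I back off 3 mm and rise to z 41.

Emit:
{"method": "arm_command", "body": {
  "increments": [0.84, -4, 0, 0, 0, 0.84, -4, 0, -8, 0, 0.84, -4, 0, -16, 0, 0.84, -4, 0, -16, 0, 0.84, -2, 0, -16, 0, 0.84, 0, 0, -16, 0, 0.84, 1, 0, -16, 0, 0.84, 1, 0, -16, 0, 0.84, 1, 0, -16, 0]
}}

```text
time: 11.3
tool_pos: [508.7, -8.9, 41.5]
tcp_rot: [-3.142, 0.0, 0.144]
contact_force: [-2.1, -0.3, -0.5]
grip_width: 14.9
```

```bash
python3 -c "
from h import *
inc((-35,0),41,8.3)
imaging.capture('top');inc((-35,0),41,8.3)"
```

```text
lane now [-149.1   -0.2] z 41.5 yaw 8.28 t 11.3 | dx 114.1 dy -0.2 dz 0.5 spin -0.0
lane now [-149.1   -0.2] z 41.5 yaw 8.28 t 11.35 | dx 114.1 dy -0.2 dz 0.5 spin -0.0
```

Emit:
{"method": "arm_command", "body": {
  "increments": [0.84, 16, 0, 0, 0, 0.84, 52, 0, 0, 0, 0.84, 114, 0, 0, 0, 0.84, 85, 0, 0, 0, 0.84, 50, 0, 0, 0, 0.84, 0, 0, 0, 0, 0.84, 0, 0, 0, 0]
}}

```text
time: 12.22
tool_pos: [504.8, -8.7, 41.1]
tcp_rot: [-3.14, 0.005, 0.144]
contact_force: [-0.1, 0.3, 0.4]
grip_width: 14.4
```

```bash
python3 -c "
from h import *
import cv2
inc((-150,0),41,8.3)
b=imaging.capture('scene')
cv2.imwrite('pics/z5.png',cv2.resize(b[180:310,215:365],None,fx=4,fy=4,interpolation=cv2.INTER_CUBIC))"
```

```text
lane now [-153.     0.6] z 41.1 yaw 8.24 t 12.225 | dx 3.0 dy 0.6 dz 0.1 spin -0.1
```

View pics/z5.png

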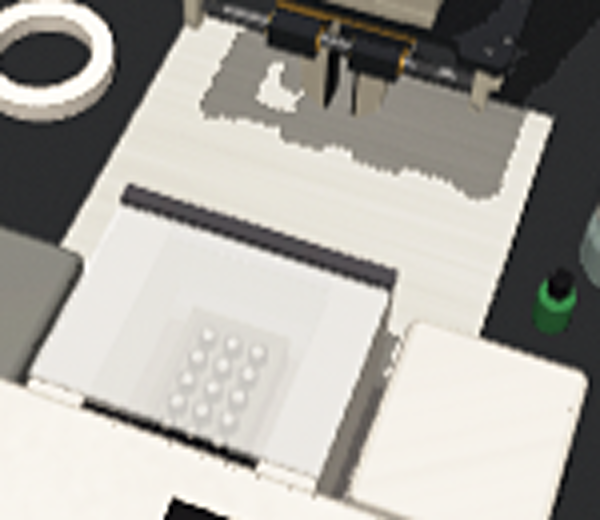

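The carrier is inside under the clear roof, with its rear rim at about (190,310) to (288,340). Next I withdraw the arm and check the carrier's pose and the flap.

Emit:
{"method": "arm_command", "body": {
  "increments": [0.84, -30, 0, 0, 0, 0.84, -50, 0, -50, 0, 0.84, -70, 0, -100, 0, 0.84, -80, 60, -120, 0, 0.84, -80, 120, -120, 0, 0.84, -80, 180, -120, 0, 0.84, -80, 240, -120, 0, 0.84, -80, 240, -120, 0, 0.84, -80, 240, -120, 0, 0.84, -80, 240, -120, 0]
}}

```text
time: 13.52
tool_pos: [464.6, -256.9, 161.9]
tcp_rot: [3.142, -0.0, 0.146]
contact_force: [0.2, 0.2, -0.1]
grip_width: 15.1
```

```bash
python3 -c "
from h import *
import cv2
Z=lambda p:(215+(p[0]+.5)/4-.5,180+(p[1]+.5)/4-.5)
for z in (32,46):
  print(z,[lane(ray('scene',Z(p),z)).round(1) for p in [(190,310),(288,340)]])
b=imaging.capture('scene');a=imaging.capture('top')
b0=b[215:305,220:320];a0=a[115:205,210:310]
f=lambda im:cv2.resize(im,None,fx=4,fy=4,interpolation=cv2.INTER_CUBIC)
b1=f(b0).astype(float);b1=np.clip((b1-190)*4.5,0,255).astype('uint8')
cv2.imwrite('pics/z6.png',np.hstack([b1,f(a0)]))"
```

```text
32 [array([ 13. , -28.9]), array([11.1, 27.4])]
46 [array([ 21.1, -25.4]), array([19.2, 29.9])]
```

View pics/z6.png

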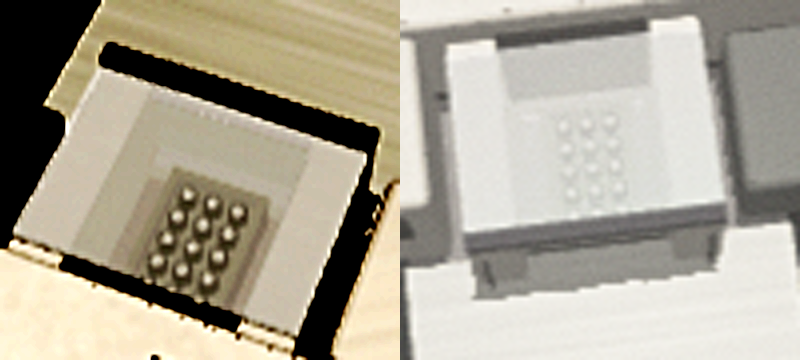

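The carrier is in the bay and the flap region looks like it did at the start. I'll triangulate the middle cap column from both views for height and tilt, and compare the flap with the first picture.

```bash
python3 -c "
from h import *
import cv2
from scipy.optimize import least_squares
S={5:(213,203),4:(202,226),3:(193,246),2:(182,269)}
T={1:(588,122),2:(590,148),3:(594,169),4:(596,191)}
s=lambda p:(220+(p[0]+.5)/4-.5,215+(p[1]+.5)/4-.5); t=lambda p:(210+(p[0]-400+.5)/4-.5,115+(p[1]+.5)/4-.5)
for k in S: print('S',k,lane(ray('scene',s(S[k]),28)).round(1))
for k in T: print('T',k,lane(ray('top',t(T[k]),28)).round(1))
for k in (2,3,4):
  r=least_squares(lambda P:np.r_[proj('scene',P)-s(S[k]),proj('top',P)-t(T[k])],[*world((50,0)),28]); print(k,lane(r.x).round(1),r.x[2].round(1),r.cost.round(2))
a=imaging.capture('top');a0=cv2.imread('pics/top0.png')
w=cv2.absdiff(a,a0).max(2); print('flap diff',w[172:186,228:288].mean(), 'apron ref',w[190:205,225:240].mean())
print([ (k,proj('top',[*world((0,0)),zz]).round(0)) for k,zz in (('lip',36),('hinge',82))])"
```

```text
S 5 [21.5 -0.3]
S 4 [37.  -0.6]
S 3 [50.  -0.5]
S 2 [64.8 -0.8]
T 1 [81.2 -3.9]
T 2 [64.2 -3.1]
T 3 [50.4 -4. ]
T 4 [36.2 -3.5]
2 [64.4 -1.9] 26.7 0.2
3 [50.  -2.1] 27.5 0.55
4 [36.3 -2.1] 26.3 0.33
flap diff 3.8119047619047617 apron ref 1.9111111111111112
[('lip', array([259., 176.])), ('hinge', array([258., 170.]))]
```

```bash
python3 -c "
from plant import ticket; print(ticket.close_job())"
```

```text
the job is handed in; nothing more can be done
None
```

The vial carrier is in the intake bay, flat on the floor and fully past the sill. The flap is shut, and I handed the job in at about 13.7 s of the 51 s allowed.

**What I did**
- I squared and centred the carrier with a slow sideways push using two fingers.
- I squared up behind it with a short slow push along the lane.
- I finished with one ramped push of up to about 0.5 m/s, then pulled the fingers straight back. The tool can only point down, so the fingers had to stop in front of the lintel. The carrier slid the last roughly 25 mm on its own, after leaving the fingers.

**Last checks**
- **Position:** caps matched in both cameras put the carrier's centre about 50 mm past the hinge and about 2 mm off the middle. Its rear end is about 8 mm past the hinge, which is only about 4 mm beyond the sill. A separate reading of its rear rim gave about 12 mm.
- **Flat:** three cap rows all came out at 26–28 mm high, so it is level on the floor. On the apron they would be about 14 mm higher.
- **Flap:** the top view of the flap area barely differs from the first picture. The mean difference was 3.8 grey levels, against 1.9 on untouched apron. I did not measure the flap angle itself.
- **Robot and bystanders:** the last force reading was near zero with the arm well clear. The tape, jar and vial look unmoved where they show in the later close-ups. I did not check the other items after the move.
- **Not measured:** the two cameras disagree by about 3 mm sideways. I also took no force readings during the fast push itself.

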